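# Hang a lacquered drive board on the drying rail

## Robot

A 6-joint arm with a two-finger parallel gripper is mounted at the origin on the work surface. World frame = base frame: x ahead of the robot, y to its left, z up, the work surface at z = 0. Lengths are in mm, angles in rad, forces in N, time in s.
With the tool pointing down it reaches from about 400 to 925 mm from the base axis. Payload 12.5 kg.
Tool frame: the origin (TCP) lies at the centre of the arm's flange, where the gripper is bolted on; the fingertips stand 190 mm ahead of it and the grasp point (between the pads) lies 171 mm ahead of it; z points along the fingers, y is the line along which they close (so a half turn about z gives the same grasp; the last joint's range is limited). The gripper opens to 95 mm and grips with 3 to 60 N. Pads are 20 mm wide; open, the fingers measure 119 mm over their backs; the gripper's body (75 mm by 180 mm) begins 59 mm behind the grasp point.
Start: joints at [-1.281, 0.491, 1.559, -0, 1.092, -0.106], TCP at [240.985, -576.672, 404.761] pointing down, gripper open.
Joint ranges: [-3.1, 3.1], [-0.84, 2.19], [0.05, 2.79], [-1.13, 4.28], [0.06, 2.93], [-2.69, 2.69]. Speed limits (rad/s): [2.22, 2.22, 2.79, 3.14, 3.14, 3.14].

## Interface

Orientations are given as [roll, pitch, yaw] about the fixed x, y, z axes, in that order (R = Rz(yaw) Ry(pitch) Rx(roll)).
In Python, from cell import env, read_camera, search_frame, cut_out gives the robot as it stands. The module is installed in compiled form; this text tells all that it offers.
- The arm moves only by the tool move_arm, never from a script. Its argument "commands" is a list of rows, each a list of 3 entries, a list of its own where there are three numbers: the shift along the world's x, y, z normalised to -1 to 1, where 1 is 0.03 m, then the turn about the world's z normalised to -1 to 1, where 1 is 0.08 rad, then the opening, from -1 (shut) to 1 (fully open), so that 0 is half open. A call has 1 to 20 rows; each row shifts and turns the commanded pose from where the row before left it; what a row does not reach is not made up. A row lasts 1/12 s, in which the tool goes at most 41.7 mm and 7.16 degrees, less where a joint would pass 70% of its speed; a pose out of reach is approached as far as the arm can. A call with a number of a shift or a turn outside -1 to 1 is refused whole. A call with a gripper value outside its range is refused whole. The fingers move at their own pace and stop on an object; the grip force is fixed at half the most. Time passes only in rows, so rows that do not move let the fingers close. It gives the time, the measured TCP pose, the force, the opening and the grip force at its end, in the units of the state.
- env.state(): the state, without advancing time (a new reading comes with each control period).
- read_camera(name): name is "side" or "top"; returns a dict with "image" (400x640x3 uint8, red, green, blue), "fx", "fy", "cx", "cy" (pixels), "rvec" (rotation vector, rad) and "tvec" (3), from world to camera coordinates, as OpenCV has them. Camera axes: x right, y down, z forward; pixel columns grow to the right and rows downward; lengths in mm; the calibration is good to about 2 mm. A picture is of the moment at which its call begins. There is no depth.
- env.job_done(): hands the job in; it is judged then, once.
Trained networks look in a picture, given as the dict that the camera call returned (one of the last four; its "shot" number tells which), for a name from the list of things; names that differ only in an ending like _2 or _b are one class to them, and where a whole thing is asked for, a point or a joint stands for the part that bears it (a point fixed in the world has none). Each returns a list of dicts, best first, with "confidence" (0 to 1); they miss things now and then, are a little off and sometimes report something else, mostly with a low value. They report only what shows in the picture. A call takes as long as a camera call. They do not tell look-alikes from the thing itself.
- search_frame(thing, picture): "at" ([column, row] in pixels, amid what is visible of it).
- cut_out(thing, picture): "region" (400x640 bool, what is visible of it) and "at" ([column, row] in pixels, amid what is visible of it).
The state is a dict: "t": time; "joints": joint angles; "qvel": joint speeds; "tau": joint torques, N m; "eef_pos": TCP position; "tcp_rot": TCP orientation; "ft_force": force on the tool from outside, world axes, zero at the start; "moment": the same for the moment, N m; "opening": opening from 0.0 (shut) to 1.0 (fully open); "grip_force": force on a finger pad.
Only numpy, scipy, OpenCV 4.12 (cv2) and the standard library are available. Lean on these libraries where they do the work, as an engineer would, in place of code of your own. Each camera call takes 0.05 s, during which the arm holds its last target. There are 200 camera calls.

## Task

The circuit board standing in the black rack on its hooked carrier has been lacquered and is ready to dry. Take the carrier by its grip, lift its two hooks over the front lip of the drying rail and lower it gently until both hooks sit fully down in the trough behind the lip, with the carrier left hanging quietly, up against the clamped end stop. Leave the carrier already on the rail, the bare board in the rack and the bottle and jar as they are.

Things in the scene. Friction and masses are not known exactly. Their poses are not given: they have to be found in the camera images.
- carrier_grip (a point): Centre of the grip of the carrier to hang: black plastic bar 10 mm thick (x), 60 mm long (y), 30 mm tall (z up), on two stems at y = +/-23 mm over a tie bar whose top is 30 mm below this point. Straight under it hangs a board 120 mm wide, square to x, lower edge 195 mm below this point. At the start it stands in the rack with +x roughly away from the robot and may lean 3 degrees.
- carrier_tip_left (a point): Lower end of the carrier's hook tip at y = +60 mm, 58 mm straight below the grip line; same axes as the grip. The tip points down, 6 mm thick (x), 8 mm wide (y), 22 mm long. The hook is a C of flat steel: from the tip's top it runs 35 mm to -x, down a shank (x = -35 to -29 mm) and back to the bar over the board. The C's opening under the tip's end is 43 mm high.
- carrier_tip_right (a point): The same point of the other, equal hook at y = -60 mm. Over both hooks the carrier is 128 mm wide in y, their outer faces being its ends.
- carrier: The whole steel carrier with its board, about 0.32 kg. Origin at the middle of the board's lower edge, 195 mm below the grip centre, same axes. Board 85 mm tall, 3 mm thick, components up to 18 mm deep on its +x face; a bar 10 mm thick holds it, its top 94 mm above the origin.
- rail: Fixed aluminium channel, open upwards, 540 mm long (y), ends closed, on two posts behind it (+x). Origin on the bench straight under the trough's middle; z up, x away from the robot. Trough x = -8 to +8 mm, floor at z = 215 mm, underside 212 mm with free space below. Anti-jump lip on the robot side 3 mm thick, top z = 231 mm; back wall 3 mm thick, top z = 237 mm.
- stop: End stop clamped on the rail near either end, fixed: dark steel block 30 mm long along the rail (y), 32 mm across, 36 mm above the trough floor, round thumb screw on top. Origin at the trough floor, middle of the block; axes as the rail. With a hook's outer face against it, the carrier's grip is 79 mm from this origin along the rail.
- hung_grip (a point): Grip centre of a second, like carrier with its board, loose, already hanging on the rail near the end away from the stop; same sizes and axes as the first. To be left alone.
- rack: Fixed black plastic board rack, 124 mm (x) by 150 mm (y), 56 mm tall. Origin under its centre, z up. Boards stand on its 6 mm floor in vertical card guides 5.5 mm wide that hold their side edges up to z = 56 mm; slots at x = -42, -14, +14, +42 mm. The carrier is in slot -14 or +14, the bare board in the other.
- spare_mid (a point): Centre of a loose bare circuit board (no carrier), 120 mm wide, 85 mm tall, 3 mm thick, components to 18 mm on its +x face, standing in the slot next to the carrier. To be left alone.
- bottle: White plastic bottle, 56 mm diameter, 110 mm tall, origin under its centre. To be left alone.
- jar: Glass jar with lid, 72 mm diameter, 100 mm tall, origin under its centre. To be left alone.
Mind the look-alikes: they are no part of the job. Leave any brown or red look-alike of the carrier alone.

How it is judged:
By the outcome, as a careful person would: the job done as asked, in the order asked, and still so for the second after the job is handed in, with the robot touching nothing.
It also fails if it takes over 45 s, if anything falls off the work surface, if the arm or the gripper's body presses on something with over 40 N, if the wrist force passes 120 N, or if a joint passes its speed limit or range.

## Working session

There is one attempt and no reset: what is moved stays moved. The work goes in short steps, Python scripts to look and compute and a tool call to move; the robot and the scene stay as the last step left them, time stands still between calls to the robot, and variables do not carry over. Pictures are saved under pics/ and viewed, at most 10 in all, crops included, and the job is handed in when it is done.

Besides the shell and the picture viewer there is one more tool, called after ">>>" in YAML: its name, and indented under it one key for each argument. move_arm: Moves the arm, as the interface text tells. Its arguments: {"type":"object","properties":{"commands":{"type":"array","items":{"type":"array"}}},"required":["commands"]}

```bash
mkdir -p pics; cat > h.py <<'E'
import numpy as np, cv2
from cell import env, read_camera, search_frame, cut_out
def save(p,n): cv2.imwrite('pics/'+n,p['image'][:,:,::-1])
def ray(p,uv):
    R,_=cv2.Rodrigues(np.array(p['rvec'],float)); t=np.array(p['tvec'],float).ravel()
    d=R.T@np.array([(uv[0]-p['cx'])/p['fx'],(uv[1]-p['cy'])/p['fy'],1]); return -R.T@t,d/np.linalg.norm(d)
def atz(p,uv,z):
    o,d=ray(p,uv); return o+d*(z-o[2])/d[2]
def tri(p,u,q,v):
    o,d=ray(p,u);a,b=ray(q,v)
    s=np.linalg.lstsq(np.c_[d,-b],a-o,rcond=None)[0]
    x,y=o+s[0]*d,a+s[1]*b; return (x+y)/2,np.linalg.norm(x-y)
def proj(p,X):
    return cv2.projectPoints(np.array(X,float).reshape(-1,3),np.array(p['rvec'],float),np.array(p['tvec'],float),np.array([[p['fx'],0,p['cx']],[0,p['fy'],p['cy']],[0,0,1.]]),None)[0].reshape(-1,2)
E
python3 - <<'E'
from h import *
s=read_camera('side');t=read_camera('top');save(s,'s0.png');save(t,'t0.png')
for c in (s,t): print(ray(c,(c['cx'],c['cy'])),c['fx'])
for n in 'carrier_grip carrier_tip_left carrier_tip_right carrier rail stop hung_grip rack spare_mid bottle jar'.split():
    print(n,[[(np.round(r['at']).tolist(),round(r['confidence'],2)) for r in search_frame(n,c)[:4]] for c in (s,t)])
print(env.state())
E
```

```text
(array([1435.39688275,  950.40731997, 1214.38140373]), array([-0.56043565, -0.56118596, -0.60908308])) 492.9484076600417
(array([ 324.25746373,  -32.1028413 , 1533.40137669]), array([ 0.11379689,  0.00286055, -0.99349992])) 479.87873474705106
carrier_grip [[([299.0, 195.0], 0.89), ([369.0, 227.0], 0.72), ([312.0, 160.0], 0.67), ([253.0, 282.0], 0.64)], [([292.0, 98.0], 0.95), ([341.0, 207.0], 0.91), ([266.0, 251.0], 0.63)]]
carrier_tip_left [[([310.0, 158.0], 0.92), ([300.0, 196.0], 0.74), ([251.0, 286.0], 0.72), ([369.0, 228.0], 0.7)], [([263.0, 250.0], 0.91), ([339.0, 204.0], 0.8), ([414.0, 225.0], 0.49)]]
carrier_tip_right [[([298.0, 196.0], 0.95), ([251.0, 283.0], 0.72), ([310.0, 158.0], 0.65), ([365.0, 229.0], 0.64)], [([265.0, 251.0], 0.95), ([342.0, 204.0], 0.89), ([296.0, 99.0], 0.85), ([292.0, 132.0], 0.5)]]
carrier [[([297.0, 193.0], 0.74), ([310.0, 158.0], 0.73), ([365.0, 226.0], 0.66), ([246.0, 284.0], 0.63)], [([266.0, 246.0], 0.9), ([235.0, 134.0], 0.67), ([340.0, 205.0], 0.65), ([294.0, 100.0], 0.65)]]
rail [[([298.0, 225.0], 0.88), ([250.0, 199.0], 0.49)], [([290.0, 1
[... 534 characters left out ...]
0.51)], [([416.0, 226.0], 0.68)]]
{'t': 1.2, 'joints': array([-1.28061071e+00,  4.90895965e-01,  1.55887332e+00,  3.19975664e-06,
        1.09170041e+00, -1.05567890e-01]), 'qvel': array([ 0.00134959,  0.00194141,  0.00049082, -0.00166439,  0.00083533,
        0.00096534]), 'tau': array([ 4.24764381e-03, -6.12455392e+01, -2.58427888e+01,  6.93748961e-02,
        4.45519353e-02, -5.90730588e-05]), 'eef_pos': array([ 240.98151961, -576.68189511,  404.77265196]), 'tcp_rot': array([3.14147008e+00, 1.01328810e-05, 3.95752028e-01]), 'ft_force': array([-1.02213501,  0.24506648, -0.07672985]), 'moment': array([-0.02037528,  0.03415177, -0.01681238]), 'grip_force': 0.0, 'opening': 0.9986263371757824}
```

View pics/s0.png

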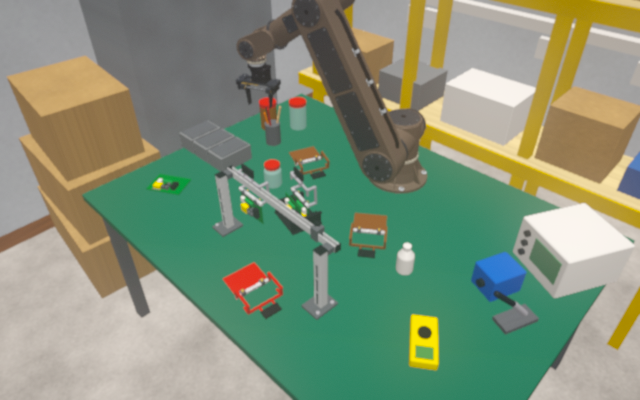

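View pics/t0.png

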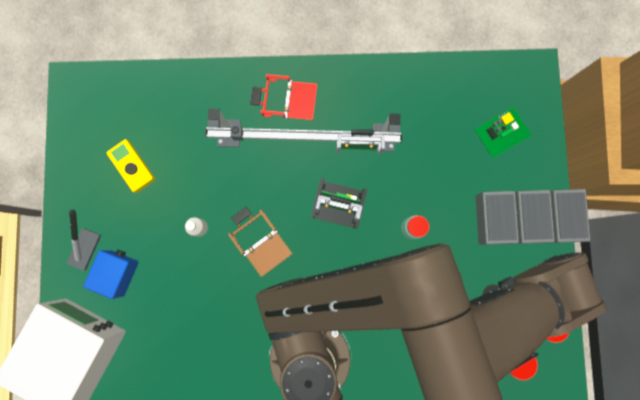

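The side view shows the rail from (230,170) to (335,243) with the stop at its near end (318,232), and the carrier in the rack around (302,195). In the top view the rail runs along row 133 with the stop at (236,131) on the +y end. The rack is at (340,205), and the brown and red look-alikes lie flat. I'll look closer at these.

```bash
python3 - <<'E'
from h import *
s=read_camera('side');t=read_camera('top')
def crop(p,x,y,w,h,W): return cv2.resize(p['image'][y:y+h,x:x+w,::-1],(W,int(h*W/w)),interpolation=cv2.INTER_CUBIC)
a=crop(t,300,170,80,70,400);b=crop(s,260,165,80,70,400);c=crop(t,195,110,220,50,800)
cv2.imwrite('pics/z1.png',np.vstack([np.hstack([a,b]),c]))
for n,c in [('carrier_grip',s),('carrier_grip',t),('rack',t),('stop',t),('rail',t)]:
    for r in cut_out(n,c)[:3]:
        m=r['region']; ys,xs=np.nonzero(m); print(n,c is s,round(r['confidence'],2),np.round(r['at'],1),xs.min(),xs.max(),ys.min(),ys.max(),m.sum(), np.round(cv2.minAreaRect(np.c_[xs,ys].astype(np.float32))[2],1))
E
```

```text
carrier_grip True 0.88 [296.8 193.5] 290 316 168 215 582 84.3
carrier_grip True 0.8 [309.6 161.5] 289 328 147 178 650 32.5
carrier_grip True 0.71 [252.8 283.5] 224 282 263 319 1426 57.1
carrier_grip False 0.91 [291.4  98.6] 251 316 74 118 1500 6.3
carrier_grip False 0.9 [265.8 244.8] 230 290 207 274 1540 55.1
carrier_grip False 0.71 [339.5 205.8] 316 361 196 220 504 15.8
rack False 0.85 [338.1 209.8] 311 367 178 228 1320 13.4
stop False 0.67 [235.9 133.3] 231 243 125 139 173 90.0
stop False 0.51 [338.8 202.2] 316 361 196 220 513 14.7
rail False 0.73 [297.4 132.5] 205 401 108 150 2742 1.6
```

View pics/z1.png

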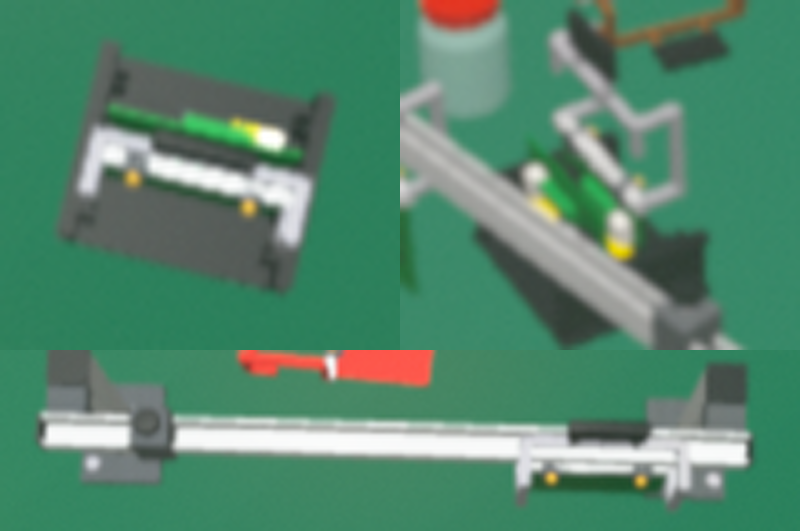

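```bash
cat >> h.py <<'E'
def T(x,y,yaw): 
    c,s=np.cos(yaw),np.sin(yaw); return lambda P:(np.array(P,float)@np.array([[c,s,0],[-s,c,0],[0,0,1]])+[x,y,0])
def box(x0,x1,y0,y1,z0,z1):
    v=[[x,y,z] for x in(x0,x1) for y in(y0,y1) for z in(z0,z1)]
    return [(v[i],v[j]) for i in range(8) for j in range(i) if bin(i^j).count('1')==1]
def overlay(p,x,y,w,h,k,items):
    im=cv2.resize(p['image'][y:y+h,x:x+w,::-1],None,fx=k,fy=k,interpolation=cv2.INTER_CUBIC)
    for tf,segs,col in items:
        for a,b in segs:
            q=proj(p,tf([a,b])); q=((q-[x,y]+.5)*k).astype(int); cv2.line(im,tuple(map(int,q[0])),tuple(map(int,q[1])),col,1)
    return im
def carr(g): # g: grip z
    s=box(-5,5,-30,30,g-15,g+15)
    for a in (60,-60): s+=box(-3,3,a-4,a+4,g-58,g-36)
    return s
RAIL=box(-11,-8,-270,270,212,231)+box(8,11,-270,270,212,237)
STOP=lambda y:box(-16,16,y-15,y+15,215,251)
RACK=box(-62,62,-75,75,0,56)
E
python3 - <<'E'
from h import *
s=read_camera('side');t=read_camera('top')
a=atz(t,(206,132),231);b=atz(t,(401.3,137),231);print(a,b,np.linalg.norm(a-b))
print('grip',tri(t,(341,200),s,(298.2,173.4)),atz(t,(341,200),216))
c=(a+b)/2;yr=np.arctan2(-(a-b)[0],(a-b)[1]);print(c,yr)
st=atz(t,(235.5,131),251);print('stop',st); ys=np.hypot(*(st-c)[:2])
# rack corners (top z=56) from crop
rc=np.array([atz(t,(300+u/5,170+v/5),56) for u,v in[(108,42),(332,95),(290,293),(62,238)]]);print(rc.round())
m=rc.mean(0);d=(rc[0]+rc[3]-rc[1]-rc[2])/2;yk=np.arctan2(-d[0],d[1]);print('rack',m,yk)
g=atz(t,(341,200),216)
it=[(T(c[0],c[1],yr),RAIL+STOP(ys),(0,0,255)),(T(m[0],m[1],yk),RACK,(0,255,255)),(T(g[0],g[1],yk),carr(201),(255,0,255))]
o1=overlay(t,310,170,60,60,6,it);o2=overlay(s,280,160,60,60,6,it);o3=overlay(t,200,115,210,32,3.8,it)
top=np.hstack([o1,o2]);o3=np.pad(o3,((0,0),(0,max(0,top.shape[1]-o3.shape[1])),(0,0)));top=np.pad(top,((0,0),(0,o3.shape[1]-top.shape[1]),(0,0)))
cv2.imwrite('pics/o1.png',np.vstack([top,o3])[:600,:800])
E
```

```text
[665.34989151 268.35968588 231.        ] [ 636.5337291  -272.96612151  231.        ] 542.092243966255
grip (array([ 468.22595283, -101.37195653,  198.62102901]), np.float64(2.2936028620644353)) [ 467.12908365 -101.3022956   216.        ]
[650.94181031  -2.30321782 231.        ] -0.053182370673422796
stop [660.72376331 182.95244013 251.        ]
[[ 554.  -52.   56.]
 [ 517. -190.   56.]
 [ 395. -159.   56.]
 [ 432.  -20.   56.]]
rack [ 474.32912225 -105.00497483   56.        ] -0.2622241047092693
```

View pics/o1.png

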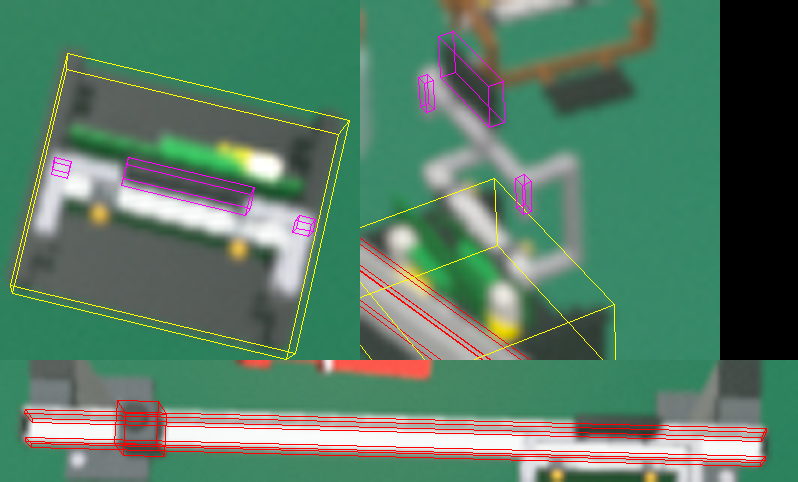

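The overlay fits. The grip bar is at about (467,-101) with yaw near -0.26, the rail runs from about (665,268) to (637,-273), and the stop is at about y=183. Next I go above the grip.

>>> move_arm:
  commands:
    - [[0.0, 0.4, 0.8], 0.5, 1]
    - [[0.38, 0.8, 0.8], 0.57, 1]
    - [[0.38, 0.8, 0], 0.57, 1]
    - [[0.38, 0.8, 0], 0.57, 1]
    - [[0.38, 0.8, 0], 0.57, 1]
    - [[0.38, 0.8, 0], 0.57, 1]
    - [[0.38, 0.8, 0], 0.57, 1]
    - [[0.38, 0.8, 0], 0.57, 1]
    - [[0.38, 0.8, 0], 0.57, 1]
    - [[0.38, 0.8, 0], 0.57, 1]
    - [[0.38, 0.8, 0], 0.57, 1]
    - [[0.38, 0.8, 0], 0.57, 1]
    - [[0.38, 0.8, 0], 0.57, 1]
    - [[0.38, 0.8, 0], 0.57, 1]
    - [[0.38, 0.8, 0], 0.57, 1]
    - [[0.38, 0.8, 0], 0.57, 1]
    - [[0.38, 0.8, 0], 0.57, 1]
    - [[0.38, 0.8, 0], 0.57, 1]
    - [[0.38, 0.8, 0], 0.57, 1]
    - [[0, 0, 0], 0, 1]

```text
t: 3.32
eef_pos: [447.1, -129.8, 452.9]
tcp_rot: [3.141, -0.001, 1.262]
ft_force: [0.4, -1.0, 0.2]
opening: 1.001
grip_force: 0.0
```

```bash
python3 - <<'E'
from h import *
print(env.state())
t=read_camera('top')
# rail profile: mean grey vs local x at z=231, y in clear span
f=T(650.9,-2.3,-0.0532)
g=t['image'].astype(np.float32).mean(2)
for y0,y1 in((-90,0),(0,90),(90,160),(215,255),(-260,-240)):
    row=[]
    for x in range(-24,25,2):
        q=proj(t,f([[x,y,231] for y in np.arange(y0,y1,3)])).astype(np.float32)
        row.append(int(cv2.remap(g,q[None,:,0],q[None,:,1],cv2.INTER_LINEAR).mean()))
    print(y0,row)
E
```

```text
{'t': 3.3167, 'joints': array([-4.24713331e-01,  2.08854094e-01,  1.86539665e+00,  7.97091668e-04,
        1.06688398e+00, -1.16143957e-01]), 'qvel': array([-0.06558022, -0.00084849,  0.00547051, -0.01867942, -0.0036706 ,
       -0.01924512]), 'tau': array([  1.600357  , -40.81265688, -25.73349774,   0.14914823,
         0.04135553,   0.18919776]), 'eef_pos': array([ 447.14306026, -129.82672542,  452.94147985]), 'tcp_rot': array([ 3.14105703e+00, -6.40434999e-04,  1.26184240e+00]), 'ft_force': array([ 0.43438728, -0.998013  ,  0.24333337]), 'moment': array([-0.01074194, -0.10543219, -0.00344057]), 'grip_force': 0.0, 'opening': 1.0006669350165036}
-90 [97, 97, 98, 101, 112, 133, 172, 211, 236, 245, 247, 246, 244, 237, 216, 186, 173, 182, 187, 166, 132, 108, 98, 97, 97]
0 [97, 97, 98, 101, 111, 132, 170, 211, 237, 246, 248, 248, 247, 241, 225, 194, 177, 183, 190, 171, 137, 110, 100, 99, 99]
90 [96, 96, 97, 100, 107, 127, 162, 204, 233, 243, 246, 246, 245, 240, 225, 191, 175, 181, 191, 171, 138, 110, 99, 97, 97]
215 [131, 130, 124, 119, 116, 129, 160, 202, 233, 243, 246, 246, 245, 239, 226, 192, 176, 179, 191, 174, 146, 120, 113, 111, 111]
-260 [130, 126, 118, 112, 119, 141, 182, 218, 240, 246, 247, 246, 243, 235, 208, 183, 171, 183, 181, 164, 137, 122, 115, 115, 116]
```

>>> move_arm:
  commands:
    - [[0.33, 0.47, 0], 0.3, 1]
    - [[0.33, 0.47, 0], 0.3, 1]
    - [[0, 0, -0.6], 0, 1]
    - [[0, 0, -0.6], 0, 1]
    - [[0, 0, -0.5], 0, 1]
    - [[0, 0, -0.5], 0, 1]
    - [[0, 0, -0.5], 0, 1]
    - [[0, 0, 0], 0, 1]
    - [[0, 0, 0], 0, 1]

```text
t: 4.12
eef_pos: [465.9, -105.1, 371.7]
tcp_rot: [-3.14, -0.0, 1.303]
ft_force: [-0.5, -0.0, 0.4]
opening: 0.999
grip_force: 0.0
```

```bash
python3 - <<'E'
from h import *
t=read_camera('top');s=read_camera('side')
cv2.imwrite('pics/g1.png',np.hstack([overlay(t,300,160,80,80,5,[]),overlay(s,260,120,80,80,5,[])]))
E
```

```text
(no output)
```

View pics/g1.png

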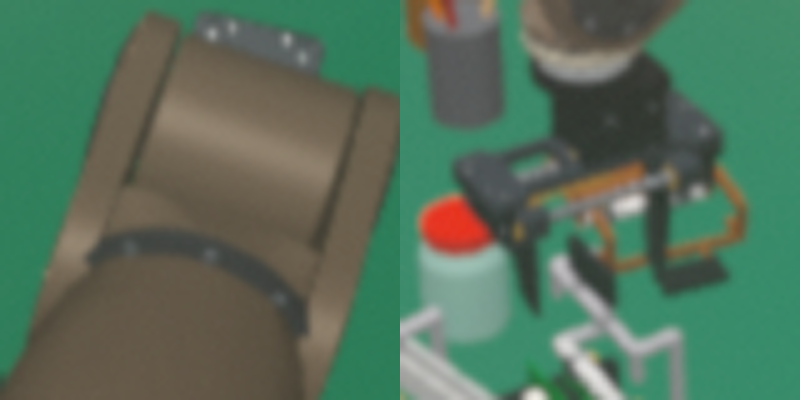

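The side view shows the fingers astride the black grip, which is at about (590,275) in the picture. The top view is hidden by the arm. I nudge across and close.

>>> move_arm:
  commands:
    - [[0.03, 0.11, 0], 0, 1]
    - [[0, 0, 0], 0, 0]
    - [[0, 0, 0], 0, -0.5]
    - [[0, 0, 0], 0, -1]
    - [[0, 0, 0], 0, -1]
    - [[0, 0, 0], 0, -1]
    - [[0, 0, 0], 0, -1]
    - [[0, 0, 0], 0, -1]
    - [[0, 0, 0], 0, -1]
    - [[0, 0, 0], 0, -1]

```text
t: 5.05
eef_pos: [466.9, -101.2, 371.7]
tcp_rot: [3.142, 0.0, 1.305]
ft_force: [0.1, -0.1, -0.4]
opening: 0.425
grip_force: 0.0
```

>>> move_arm:
  commands:
    - [[0, 0, 0], 0, -1]
    - [[0, 0, 0], 0, -1]
    - [[0, 0, 0], 0, -1]
    - [[0, 0, 0], 0, -1]
    - [[0, 0, 0], 0, -1]
    - [[0, 0, 0], 0, -1]
    - [[0, 0, 0], 0, -1]
    - [[0, 0, 0], 0, -1]
    - [[0, 0, 0], 0, -1]
    - [[0, 0, 0], 0, -1]

```text
t: 5.88
eef_pos: [466.8, -101.2, 371.8]
tcp_rot: [-3.141, 0.0, 1.305]
ft_force: [-1.2, 0.0, 0.7]
opening: 0.105
grip_force: 30.0
```

>>> move_arm:
  commands:
    - [[0, 0, 0.2], 0, -1]
    - [[0, 0, 0.3], 0, -1]
    - [[0, 0, 0.4], 0, -1]
    - [[0, 0, 0.5], 0, -1]
    - [[0, 0, 0.5], 0, -1]
    - [[0, 0, 0.5], 0, -1]
    - [[0, 0, 0.5], 0, -1]
    - [[0, 0, 0.3], 0, -1]
    - [[0, 0, 0.13], 0, -1]
    - [[0, 0, 0], 0, -1]
    - [[0, 0, 0], 0, -1]

```text
t: 6.8
eef_pos: [466.8, -101.1, 471.3]
tcp_rot: [-3.141, -0.0, 1.305]
ft_force: [-0.3, 0.6, -3.5]
opening: 0.102
grip_force: 30.0
```

```bash
python3 - <<'E'
from h import *
s=read_camera('side');e=env.state();print(e['eef_pos'],e['ft_force'],e['grip_force'])
x,y,z=e['eef_pos'];it=[(T(x,y,e['tcp_rot'][2]-np.pi/2),carr(z-171),(255,0,255)),(T(652.9,-2.3,-.054),RAIL+STOP(185.5),(0,0,255))]
cv2.imwrite('pics/l1.png',overlay(s,220,120,130,130,4.6,it))
E
```

```text
[ 466.78480955 -101.1609234   471.01539959] [ 0.13912406 -0.7040228  -3.04611592] 29.99895930290222
```

View pics/l1.png

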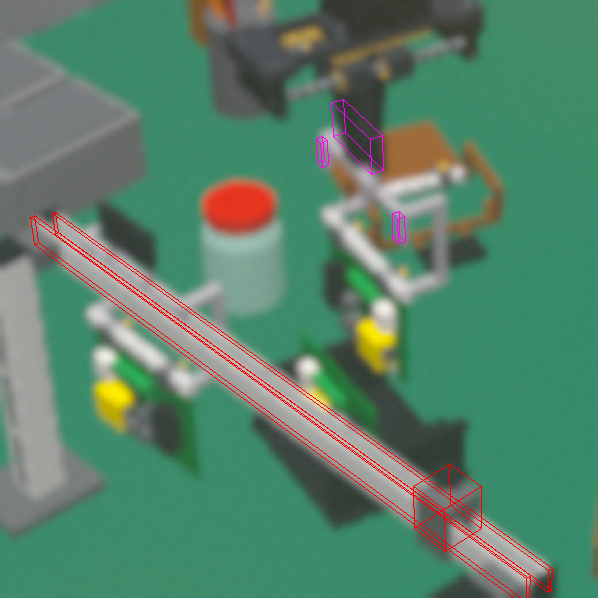

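```bash
python3 - <<'E'
from h import *
t=read_camera('side')
f=T(652.9,-2.3,-0.054)
g=t['image'].astype(np.float32).mean(2)
for y0,y1 in((-80,-30),(60,110),(110,165),(210,255)):
    row=[]
    for x in range(-22,48,2):
        q=proj(t,f([[x,y,237] for y in np.arange(y0,y1,3)])).astype(np.float32)
        row.append(int(cv2.remap(g,q[None,:,0],q[None,:,1],cv2.INTER_LINEAR).mean()))
    print(y0,row)
E
```

```text
-80 [112, 112, 112, 114, 117, 124, 135, 149, 164, 174, 177, 175, 172, 171, 174, 179, 184, 183, 178, 172, 166, 162, 160, 158, 154, 149, 141, 134, 131, 135, 147, 165, 182, 194, 198]
60 [67, 67, 68, 69, 73, 82, 100, 124, 149, 167, 176, 176, 173, 172, 175, 182, 187, 187, 182, 174, 167, 164, 162, 160, 156, 146, 129, 108, 88, 74, 67, 65, 64, 64, 66]
110 [59, 59, 59, 59, 61, 69, 86, 110, 137, 157, 167, 169, 166, 166, 170, 177, 183, 184, 179, 171, 165, 161, 159, 158, 153, 144, 128, 107, 85, 70, 63, 60, 61, 62, 62]
210 [100, 100, 100, 101, 102, 106, 117, 136, 156, 170, 176, 172, 165, 160, 163, 171, 179, 182, 177, 167, 158, 151, 146, 141, 136, 130, 122, 113, 104, 97, 92, 90, 89, 90, 90]
```

Lifted clean: the wrist reads 3 N of weight, and both boards are visible, the carrier's in the air and the spare still in the rack. Both cameras agree on the rail at about x = 652.5 + 0.054·y. I move to just in front of the lip.

>>> move_arm:
  commands:
    - [[0.25, 0.3, 0], 0.15, -1]
    - [[0.46, 0.55, 0], 0.22, -1]
    - [[0.46, 0.55, 0], 0.22, -1]
    - [[0.46, 0.55, 0], 0.22, -1]
    - [[0.46, 0.55, 0], 0.22, -1]
    - [[0.46, 0.55, 0], 0.22, -1]
    - [[0.46, 0.55, 0], 0.22, -1]
    - [[0.46, 0.55, 0], 0.22, -1]
    - [[0.46, 0.55, 0], 0.22, -1]
    - [[0.46, 0.55, 0], 0.22, -1]
    - [[0.46, 0.55, 0], 0.22, -1]
    - [[0.46, 0.55, 0], 0.22, -1]
    - [[0.2, 0.25, 0], 0.08, -1]
    - [[0, 0, 0], 0, -1]
    - [[0, 0, 0], 0, -1]
    - [[0, 0, 0], 0, -1]

```text
t: 8.23
eef_pos: [631.8, 96.4, 471.4]
tcp_rot: [-3.141, 0.0, 1.516]
ft_force: [-0.0, 0.3, -2.7]
opening: 0.104
grip_force: 30.0
```

```bash
python3 - <<'E'
from h import *
s=read_camera('side');t=read_camera('top');e=env.state();print(e['eef_pos'],e['tcp_rot'],e['ft_force'],e['grip_force'])
x,y,z=e['eef_pos'];it=[(T(x,y,e['tcp_rot'][2]-np.pi/2),carr(z-171),(255,0,255)),(T(652.5,-2.3,-.054),RAIL+STOP(185.5),(0,0,255))]
cv2.imwrite('pics/a1.png',np.hstack([overlay(s,255,165,90,90,4.4,it),overlay(t,215,95,90,90,4.4,it)]))
E
```

```text
[631.76371393  96.10044844 471.82264697] [3.14155706e+00 1.59276565e-04 1.51560744e+00] [ 0.92603208 -0.1412518  -3.02808015] 29.999351799488068
```

View pics/a1.png

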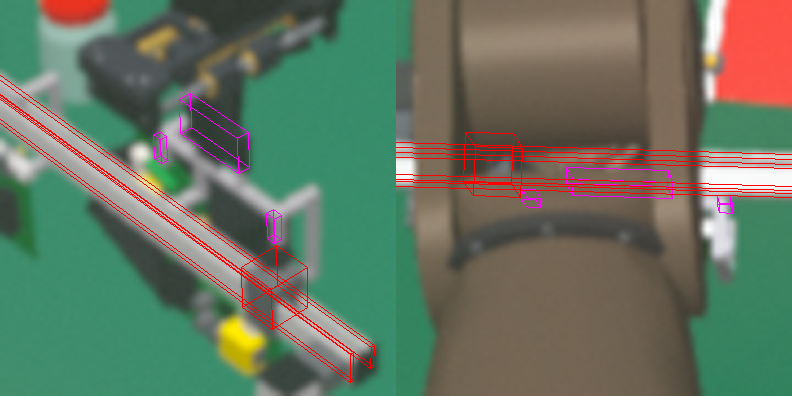

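In both views the overlay sits on the carrier: the tip at (275,225) in the side crop and the right hook at (720,205) in the top crop. The tips are in front of the lip and clear of the stop. Next I go over the lip and part way down.

>>> move_arm:
  commands:
    - [[0.2, 0, 0], 0, -1]
    - [[0.3, 0, 0], 0, -1]
    - [[0.25, 0, 0], 0, -1]
    - [[0.12, 0, 0], 0, -1]
    - [[0, 0, 0], 0, -1]
    - [[0, 0, -0.1], 0, -1]
    - [[0, 0, -0.15], 0, -1]
    - [[0, 0, -0.15], 0, -1]
    - [[0, 0, -0.1], 0, -1]
    - [[0, 0, 0], 0, -1]
    - [[0, 0, 0], 0, -1]

```text
t: 9.25
eef_pos: [658.2, 96.9, 456.5]
tcp_rot: [-3.141, 0.0, 1.517]
ft_force: [0.1, -0.2, -3.1]
opening: 0.103
grip_force: 30.0
```

>>> move_arm:
  commands:
    - [[0, 0, -0.1], 0, -1]
    - [[0, 0, -0.1], 0, -1]
    - [[0, 0, -0.07], 0, -1]
    - [[0, 0, -0.05], 0, -1]
    - [[0, 0, -0.03], 0, -1]
    - [[0, 0, 0], 0, -1]
    - [[0, 0, 0], 0, -1]

```text
t: 9.83
eef_pos: [658.3, 96.8, 446.2]
tcp_rot: [3.141, -0.0, 1.517]
ft_force: [0.5, -0.1, -3.9]
opening: 0.103
grip_force: 30.0
```

>>> move_arm:
  commands:
    - [[0.002, 0.033, 0], 0, -1]
    - [[0.002, 0.033, 0], 0, -1]
    - [[0.002, 0.033, 0], 0, -1]
    - [[0.002, 0.033, 0], 0, -1]
    - [[0.002, 0.033, 0], 0, -1]
    - [[0, 0, 0], 0, -1]

```text
t: 10.33
eef_pos: [658.6, 102.0, 446.2]
tcp_rot: [3.142, -0.0, 1.517]
ft_force: [-0.0, 0.7, -3.0]
opening: 0.105
grip_force: 30.0
```

>>> move_arm:
  commands:
    - [[0.002, 0.033, 0], 0, -1]
    - [[0.002, 0.033, 0], 0, -1]
    - [[0, 0, 0], 0, -1]

```text
t: 10.58
eef_pos: [658.7, 103.2, 446.3]
tcp_rot: [3.142, 0.002, 1.517]
ft_force: [-1.7, -5.9, -2.3]
opening: 0.104
grip_force: 30.0
```

Contact with the stop, at -5.9 N. I ease off a little and lower the last 2 mm.

>>> move_arm:
  commands:
    - [[0, -0.015, -0.03], 0, -1]
    - [[0, 0, -0.03], 0, -1]
    - [[0, 0, 0], 0, -1]
    - [[0, 0, 0], 0, -1]

```text
t: 10.92
eef_pos: [658.8, 102.9, 444.5]
tcp_rot: [3.141, 0.001, 1.516]
ft_force: [0.4, -5.7, -1.3]
opening: 0.106
grip_force: 30.0
```

>>> move_arm:
  commands:
    - [[0, -0.005, -0.03], 0, -1]
    - [[0, 0, 0], 0, -1]
    - [[0, 0, 0], 0, -1]

```text
t: 11.17
eef_pos: [658.8, 102.8, 443.9]
tcp_rot: [3.141, 0.001, 1.516]
ft_force: [-0.6, -4.8, 1.1]
opening: 0.101
grip_force: 30.0
```

Seated: the floor takes about 4 N and the height matches. I release slowly.

>>> move_arm:
  commands:
    - [[0, 0, 0], 0, -0.8]
    - [[0, 0, 0], 0, -0.76]
    - [[0, 0, 0], 0, -0.72]
    - [[0, 0, 0], 0, -0.68]
    - [[0, 0, 0], 0, -0.64]
    - [[0, 0, 0], 0, -0.6]
    - [[0, 0, 0], 0, -0.5]
    - [[0, 0, 0], 0, -0.4]
    - [[0, 0, 0], 0, -0.2]
    - [[0, 0, 0], 0, -0.2]
    - [[0, 0, 0], 0, -0.2]
    - [[0, 0, 0], 0, -0.2]
    - [[0, 0, 0], 0, -0.2]

```text
t: 12.25
eef_pos: [658.7, 103.2, 443.5]
tcp_rot: [3.142, -0.0, 1.517]
ft_force: [0.6, -0.0, -0.9]
opening: 0.401
grip_force: 0.0
```

```bash
python3 - <<'E'
from h import *
s=read_camera('side');e=env.state();print(e['eef_pos'],e['ft_force'],e['grip_force'],e['opening'])
x,y,z=e['eef_pos'];it=[(T(x,y,e['tcp_rot'][2]-np.pi/2),carr(273),(255,0,255))]
cv2.imwrite('pics/r1.png',np.hstack([overlay(s,260,160,80,100,5,it),overlay(s,260,160,80,100,5,[])]))
E
```

```text
[658.70636101 103.14276801 443.45409424] [-0.42220312 -0.25632221  0.45022916] 0.0 0.3971770885671575
```

View pics/r1.png

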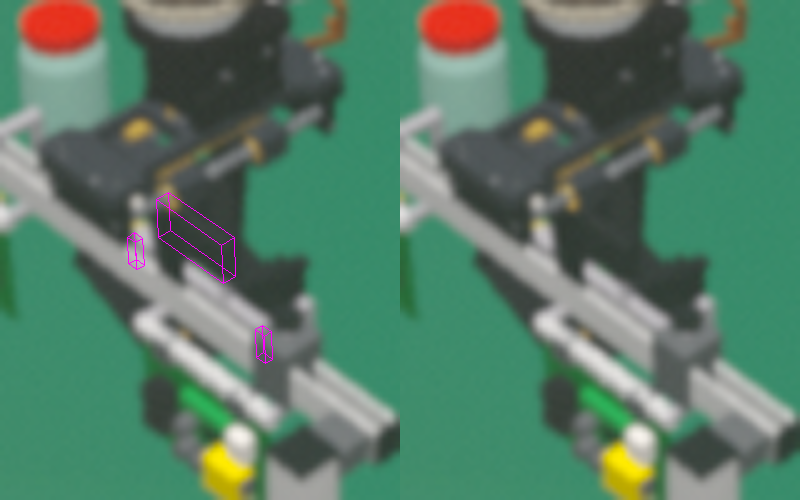

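The crop is cluttered by the gripper, but the lower bar and board hang under the rail, with the near hook behind the stop at (285,350). I retract straight up and check.

>>> move_arm:
  commands:
    - [[0, 0, 0], 0, 0]
    - [[0, 0, 0.1], 0, 0]
    - [[0, 0, 0.3], 0, 0]
    - [[0, 0, 0.5], 0, 0]
    - [[0, 0, 0.8], 0, 0]
    - [[0, 0, 0.8], 0, 0]
    - [[0, 0, 0.8], 0, 0]
    - [[-0.5, 0, 0.8], 0, 0]
    - [[-1, -0.3, 0.5], 0, 0]
    - [[-1, -0.5, 0], 0, 0]
    - [[-1, -0.5, 0], 0, 0]
    - [[-1, -0.7, 0], 0, 0]
    - [[-0.5, -1, 0], 0, 0]
    - [[0, -1, 0], 0, 0]
    - [[0, -1, 0], 0, 0]
    - [[0, -1, 0], 0, 0]
    - [[0, -1, 0], 0, 0]
    - [[0, -1, 0], 0, 0]
    - [[0, -1, 0], 0, 0]
    - [[0, 0, 0], 0, 0]

```text
t: 13.97
eef_pos: [508.5, -170.6, 581.9]
tcp_rot: [3.141, 0.001, 1.513]
ft_force: [0.2, 0.4, -0.1]
opening: 0.498
grip_force: 0.0
```

```bash
python3 - <<'E'
from h import *
s=read_camera('side');t=read_camera('top');print(env.state()['eef_pos'])
it=[(T(658.8,103,-.054),carr(273),(255,0,255))]
a=np.hstack([overlay(s,225,150,120,100,3.3,[]),overlay(s,260,170,80,67,4.95,it)[:330]])
b=overlay(t,195,110,220,70,3.6,it)
w=max(a.shape[1],b.shape[1]);P=lambda m:np.pad(m,((0,0),(0,w-m.shape[1]),(0,0)))
cv2.imwrite('pics/f1.png',np.vstack([P(a),P(b)]))
E
```

```text
[ 508.47450396 -167.61325116  581.94278189]
```

View pics/f1.png

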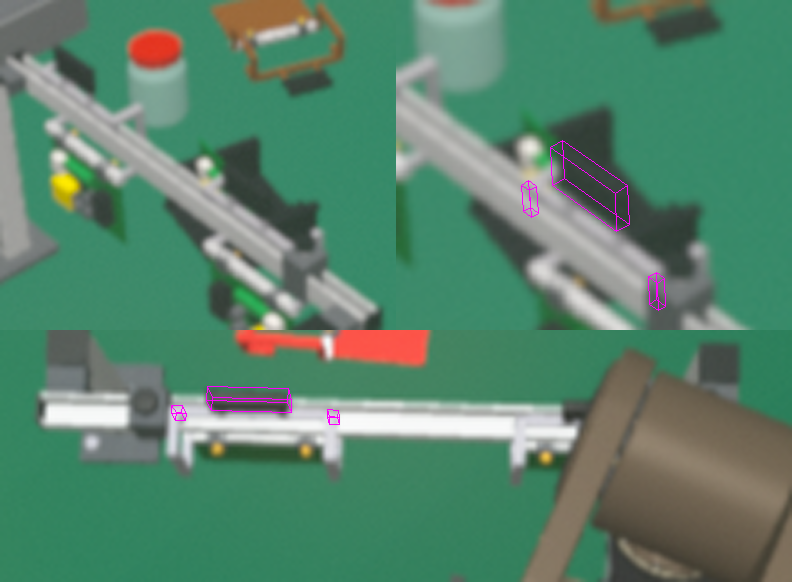

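The top view shows the carrier hanging upright like its neighbour. Both hooks are in the trough, the left hook is against the stop at (168,412), and the grip lies on the predicted outline. The arm is clear, so I hand in.

```bash
python3 -c "
from h import *
print(env.job_done())"
```

```text
the job is handed in; nothing more can be done
None
```

I hung the carrier on the rail with both hooks down in the trough and its left hook against the end stop, and handed the job in at about 14 s; the hand-in call gave no verdict.

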